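# Empty the bridge-head mould

### The job

First take the walnut burnishing stick off the open mould and lay it flat in the wooden tool tray. Then lift both green bridge-head castings out of their cavities: get rid of the short-cast one, which has an end missing, in the blue offcut tray that the steel chute feeds, and lay the sound one flat on the steel drilling stage without dropping it, hub up, feet towards the fence bar, square and centred between the stops. Leave the sanding cylinder, the brass ring and the red pick where they are.

Things in the scene. Friction and masses are not known exactly. Their poses are not given: they have to be found in the camera images.
- mould: Open aluminium mould half, screwed down. Origin: underside centre. Block 112 (x) by 272 (y) by 30 high; low lugs (60 wide, 15 high) extend it 22 at both y ends. Two open cavities 12 deep (floor z = 18), centred at x = 0, y = +-63, follow the casting's outline with 1.5 clearance; islands fill its notches and arch to the top face. Guide pins, 10 dia, stand 20 above the top at x = +-46, y = +-126.
- sound: Sound casting: green plastic bridge head, about 80 g, in either cavity, axes parallel to the mould's. Origin: underside centre, under the hub. Plate 60 (x) by 112 (y) by 12 thick, flush with the mould top. Round hub to grip, 28 dia, rises 26 from the plate's middle, dark disc on top. +x edge: four teeth, three 15 mm notches; -x edge: two feet 24 wide at the ends, arch between.
- sound_teeth (a point): Middle of the toothed edge of the sound casting, 30 mm along its x axis from the hub axis, at half the plate's thickness.
- short: Short-cast reject in the other cavity, about 55 g: same green plastic, hub, thickness, origin and axes as the sound casting, but its +y end was never filled: the plate stops 20 to 27 mm beyond the hub axis on that side, so a foot and more than a tooth are missing and bare cavity shows.
- stick: Walnut burnishing stick, dark brown flat bar 160 (its x) by 22 (its y) by 12 thick, about 40 g, with a grey pad at one end. Origin: centre of its underside. It lies loose across the mould between the two hubs, on the top face and partly over the castings, roughly along the mould's x.
- tool_tray: Shallow open wooden tray with cork floor, fixed on the bench. Origin: centre of its underside. Outside 96 (x) by 205 (y) by 22 high, walls and floor 5 thick, so inside 86 by 195; the long side is along its y. Empty.
- stage: Drilling stage, fixed dark steel plate 110 (x) by 190 (y) by 15. Origin: underside centre; black hole and white cross mark the centre. Stops rise to z = 29: steel fence bar along y, inner face x = -36; two steel pins 10 dia at x = 41, y = +-45; brass end stops, inner faces y = +-62. A casting centred with feet to the fence (-x), teeth to +x, has 6 mm free on every side.
- chute: Steel offcut chute and blue tray, fixed on the bench. Origin: on the bench under the middle of its open mouth. Mouth 180 (x) by 138 (y) wide, rims at z = 155 (-y side), elsewhere up to 190. Inside, a polished slide falls to +y at 50 degrees: what is let go above the mouth slides under the outer plate into the tray. Tray: floor 5 thick, walls 55 high, inside x = -120 to 120, y = 47 to 317.
- sander: Bystander: steel sanding cylinder standing upright, 38 diameter, 100 high. Origin: centre of its underside. Leave it alone.
- ring: Bystander: brass ferrule sizing ring lying flat, 42 outside diameter, 16 high. Origin: centre of its underside. Leave it alone.
- pick: Bystander: tip pick with red handle lying on the bench, about 150 long (along its x), 20 thick. Origin: on the bench under the middle of its length. Leave it alone.

How it is judged:
On the way, in this order (a step that is already met when the one before it is completed fails the run):
1. the burnishing stick lies flat in the tool tray, let go (x of stick in the frame of tool_tray between -0.034 and 0.034 m and y of stick in the frame of tool_tray between -0.025 and 0.025 m and z of stick in the frame of tool_tray between 0 and 0.011 m and angle between stick's own z axis and vertical below 0.12 rad and contact force between the fingers and stick below 0.1 N), for 0.2 s.
2. the sound casting is held level, clear above the mould (its underside 30 mm above the top face) (contact force between the fingers and sound above 0.5 N and z of sound in the frame of mould above 0.06 m and angle between sound's own z axis and vertical below 0.3 rad), for 0.1 s.
At the end, for the whole second after the job is handed in: The sound casting lies flat on the stage plate, hub up, its centre within 4 mm of the stage's centre along and across, square within 4 degrees, feet to the fence; the short casting lies in the offcut tray at the foot of the chute; the stick lies flat in the tool tray; all are at rest (x of sound in the frame of stage between -0.004 and 0.004 m and y of sound in the frame of stage between -0.004 and 0.004 m and z of sound in the frame of stage between 0.012 and 0.018 m and angle between sound's own z axis and vertical below 0.06 rad and angle between the x axis of sound and the x axis of stage, either way round below 0.07 rad and x of sound_teeth in the frame of stage above 0.02 m and x of short in the frame of chute between -0.125 and 0.125 m and y of short in the frame of chute between 0.06 and 0.32 m and z of short in the frame of chute between -0.01 and 0.075 m and x of stick in the frame of tool_tray between -0.034 and 0.034 m and y of stick in the frame of tool_tray between -0.025 and 0.025 m and z of stick in the frame of tool_tray between 0 and 0.011 m and angle between stick's own z axis and vertical below 0.12 rad and linear speed of each of sound, short, stick below 0.03 m/s); the robot touches nothing.
It fails at once if a casting is lifted out while the stick still lies on the mould (z of any of sound, short in the frame of mould above 0.05 m and horizontal distance between stick and mould below 0.07 m and z of stick in the frame of mould below 0.045 m).
It fails at once if a bystander (sanding cylinder, ring or pick) is shifted by more than 20 mm (distance of any of sander, ring, pick from where it was at the start of the episode above 0.02 m).
It fails at once if the sound casting is dropped: out of the fingers and moving faster than 0.45 m/s (contact force between the fingers and sound below 0.05 N and linear speed of sound above 0.45 m/s).
It also fails if it takes over 67 s, if anything falls off the work surface, if the arm or the gripper's body presses on something with over 40 N, if the wrist force passes 120 N, or if a joint passes its speed limit or range.

### The arm

A 6-joint arm with a two-finger parallel gripper is mounted at the origin on the work surface. World frame = base frame: x ahead of the robot, y to its left, z up, the work surface at z = 0. Lengths are in m, angles in rad, forces in N, time in s.
With the tool pointing down it reaches from about 0.225 to 0.725 m from the base axis. Payload 3.1 kg.
Tool frame: the origin (TCP) lies midway between the tips of the shut fingers; the grasp point (between the pads) lies 19 mm behind it; z points along the fingers, x is the direction in which the jaws open and shut, and the axes are right-handed (so a half turn about z gives the same grasp; the last joint's range is limited). The gripper opens to 85 mm and grips with 20 to 120 N. Pads are 22 mm wide; open, the fingers measure 114 mm over their backs; the gripper's body (76 mm by 85 mm) begins 54 mm behind the grasp point. The pads swing forward as they close: fully open they stand 13 mm farther back than shut.
Start: joints at [-1.325, 0.048, 0.099, 1.622, 0, 1.443], TCP at [0.192, -0.489, 0.231] pointing down, gripper open.
Joint ranges: [-2.91, 2.91], [-0.99, 1.94], [-1.21, 1.42], [-2.12, 2.29], [-1.49, 1.47], [-3.14, 3.14]. Speed limits (rad/s): [2.79, 2.79, 3.14, 3.14, 3.14, 3.14].

### API

Orientations are given as a unit quaternion [w, x, y, z].
In Python, from rig import r gives the robot as it stands. Calls block until the motion is done:
- r.movep(position, orientation): joint-space move of the TCP to a pose.
- r.servo_line(position, ori=None, rate=0.15): straight line of the TCP; ori=None keeps the orientation; rate is the mean speed in m/s.
- r.set_joints(angles): joint-space move.
- r.move_gripper(opening): finger opening in m; the grip force is fixed at half the most; returns when the fingers have stopped.
- r.hold(seconds).
- r.ik(position, orientation): joint angles nearest the present ones, or None.
- r.camera(name): name is "scene" or "side" or "wrist"; returns a dict with "frame" (480x640x3 uint8, blue, green, red), "z_map" (480x640 float32, m along the optical axis (not along the pixel's ray), 0 where there is no reading), "vertical_fov" (degrees; the focal length in pixels is half the picture's height over the tangent of half this angle, whatever the lens; pixels are square), "cx", "cy" (the principal point, pixels), "distortion" ([k1, k2, p1, p2, k3] as OpenCV has them; the pictures are not rectified), "rvec" (rotation vector, rad) and "tvec" (3), from world to camera coordinates, as OpenCV has them. Camera axes: x right, y down, z forward; pixel columns grow to the right and rows downward; lengths in m; the calibration is good to about 2 mm. A picture is of the moment at which its call begins.
A pose or a line that the arm cannot do raises r.MotionError and nothing moves.
- r.finish_job(): hands the job in, once; it reports no verdict.
Readings, each from a call of its own:
- r.get_clock(): time.
- r.get_joints(): joint angles.
- r.get_qvel(): joint speeds.
- r.get_joint_torque(): joint torques, N m.
- r.get_ee_pos(): TCP position.
- r.get_tool_rot(): TCP orientation.
- r.get_wrist_force(): force on the tool from outside, world axes, zero at the start.
- r.get_wrist_torque(): the same for the moment, N m.
- r.get_width(): finger opening in m.
Only numpy, scipy, OpenCV 4.12 (cv2) and the standard library are available. Lean on these libraries where they do the work, as an engineer would, in place of code of your own. Each camera call takes 0.05 s, during which the arm holds its last target. There are 200 camera calls.

## Working session

There is one attempt and no reset: what is moved stays moved. The work goes in short steps, each a Python script; the robot and the scene stay as the last script left them, time stands still between calls to the robot, and variables do not carry over. Pictures are saved under pics/ and viewed, about 8 in all and at most 12, crops included, and the job is handed in when it is done.

```bash
ls; mkdir -p pics
cat > h.py <<'E'
import numpy as np, cv2
from rig import r
from scipy.spatial.transform import Rotation as R
def cloud(c):
    f=240/np.tan(np.radians(c["vertical_fov"])/2)
    K=np.array([[f,0,c["cx"]],[0,f,c["cy"]],[0,0,1]])
    u,v=np.meshgrid(np.arange(640.),np.arange(480.))
    p=cv2.undistortPoints(np.stack([u,v],-1).reshape(-1,1,2),K,np.array(c["distortion"],float)).reshape(480,640,2)
    z=c["z_map"]; P=np.dstack([p[...,0]*z,p[...,1]*z,z])
    M=cv2.Rodrigues(np.array(c["rvec"],float))[0]
    W=(P-np.array(c["tvec"]).ravel())@M
    W[z<=0]=np.nan
    return W,p,M
def onplane(c,uv,zw):
    f=240/np.tan(np.radians(c["vertical_fov"])/2)
    K=np.array([[f,0,c["cx"]],[0,f,c["cy"]],[0,0,1]])
    p=cv2.undistortPoints(np.array(uv,float).reshape(-1,1,2),K,np.array(c["distortion"],float)).reshape(-1,2)
    M=cv2.Rodrigues(np.array(c["rvec"],float))[0]; t=np.array(c["tvec"]).ravel()
    d=np.c_[p,np.ones(len(p))]@M; o=-t@M
    return o+d*((zw-o[2])/d[:,2])[:,None]
def topdown(c,x0,x1,y0,y1,s,zw):
    "orthorectified view on plane zw; rows = x descending, cols = y descending; s = m per px"
    f=240/np.tan(np.radians(c["vertical_fov"])/2)
    K=np.array([[f,0,c["cx"]],[0,f,c["cy"]],[0,0,1]])
    X=np.arange(x1,x0,-s);Y=np.arange(y1,y0,-s)
    yy,xx=np.meshgrid(Y,X)
    q=np.stack([xx,yy,np.full_like(xx,zw)],-1).reshape(-1,1,3)
    uv=cv2.projectPoints(q,np.array(c["rvec"],float),np.array(c["tvec"],float),K,np.array(c["distortion"],float))[0].reshape(*xx.shape,2).astype(np.float32)
    return cv2.remap(c["frame"],uv[...,0],uv[...,1],cv2.INTER_LINEAR)
def down(yaw):  # tool z down, tool x (jaw) at angle yaw from world x
    q=(R.from_euler('z',yaw)*R.from_euler('x',np.pi)).as_quat()
    return [q[3],q[0],q[1],q[2]]
E
python3 - <<'E'
from h import *
import pickle
o={}
for n in ("scene","side"):
    c=r.camera(n); o[n]=c; cv2.imwrite(f"pics/{n}.png",c["frame"])
    W,_,M=cloud(c); print(n,c["vertical_fov"],-M.T@np.array(c["tvec"]).ravel(), np.nanmin(W,(0,1)),np.nanmax(W,(0,1)))
pickle.dump(o,open("o.pkl","wb"))
print(r.get_tool_rot(),down(0))
E
```

```text
pics
scene 51.240027292797485 [ 0.99639486 -0.37591269  0.84150274] [-1.47960813 -0.68101245 -0.76803304] [1.46806035 2.18965942 0.43146413]
side 48.316893042803514 [ 0.27622757 -0.71383543  0.81028395] [-0.1029929  -0.58255704 -0.71981548] [1.5185495  2.19379232 0.70560046]
[-7.31385612e-04  8.26182597e-01 -5.63401373e-01 -8.20730608e-04] [np.float64(6.123233995736766e-17), np.float64(1.0), np.float64(0.0), np.float64(0.0)]
```

View pics/scene.png

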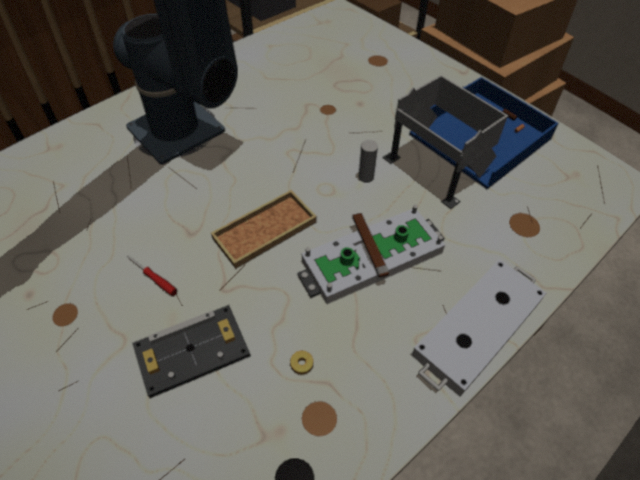

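View pics/side.png

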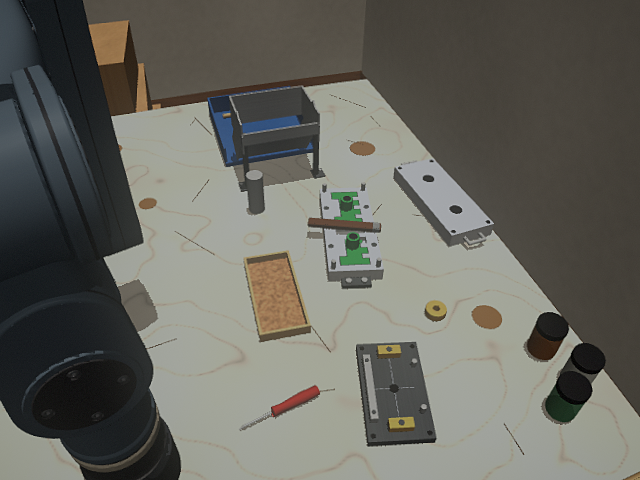

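The scene view shows the mould at about (375,255), with the stick across it at (370,245) and hubs at (347,255) and (402,232). The tool tray is at (265,228), the stage centre at (190,347), the chute mouth at (452,115), the sander at (368,160), the ring at (302,362) and the pick at (155,278). In the side view the stage hole is at (394,388).

Run:
```python
from h import *
import pickle
o=pickle.load(open("o.pkl","rb")); s=o["scene"]; d=o["side"]
def pr(n,c,uv,z): print(n,onplane(c,uv,z)[:,:2].round(4).tolist())
pr("hubs s",s,[(347,252),(402,229)],.056); pr("hubs d",d,[(353,238),(347,199)],.056)
pr("stage",s,[(190,347)],.015); pr("stage d",d,[(394,388)],.015)
pr("tray corners s",s,[(212,235),(292,193),(317,216),(235,263)],.022)
pr("tray corners d",d,[(245,257),(295,251),(311,328),(260,338)],.022)
pr("stick d",d,[(309,222),(380,227)],.042); pr("stick s",s,[(359,215),(380,273)],.042)
pr("chute rim s -y side?",s,[(398,105),(440,80),(507,120),(463,155)],.17)
pr("sander",s,[(369,145)],.1); pr("ring",s,[(302,360)],.016);pr("pick",s,[(130,258),(175,293)],.01)
pr("chute legs s",s,[(391,157),(450,200)],0)
S=.0008
def crop(c,x,y,z,hx,hy): return topdown(c,x-hx,x+hx,y-hy,y+hy,S,z)
m=onplane(s,[(373,241)],.03)[0]; st=onplane(s,[(190,347)],.015)[0]
print("mould crop centre",m,"stage",st)
a=crop(s,m[0],m[1],.03,.11,.16); b=crop(d,m[0],m[1],.03,.11,.16)
e=crop(s,st[0],st[1],.015,.11,.16); f=crop(d,st[0],st[1],.015,.11,.16)
im=np.vstack([np.hstack([a,b]),np.hstack([e,f])]); im=np.clip(im*1.5,0,255).astype(np.uint8)
print(im.shape,a.shape); cv2.imwrite("pics/ortho.png",im)
W,_,_=cloud(s)
for (u,v) in [(395,245),(250,230),(190,347),(200,335),(410,112),(440,85),(470,160),(505,125)]: print((u,v),W[v,u].round(4))
```

```text
hubs s [[0.6056, 0.0405], [0.6362, 0.1635]]
hubs d [[0.6038, 0.0347], [0.6364, 0.1597]]
stage [[0.5561, -0.2958]]
stage d [[0.557, -0.2967]]
tray corners s [[0.3737, -0.1247], [0.3907, 0.0759], [0.4773, 0.0745], [0.4631, -0.129]]
tray corners d [[0.3827, 0.08], [0.4873, 0.0666], [0.4591, -0.1369], [0.3642, -0.1313]]
stick d [[0.5361, 0.1248], [0.6783, 0.0642]]
stick s [[0.5451, 0.1319], [0.6764, 0.0621]]
chute rim s -y side? [[0.4477, 0.3306], [0.4455, 0.475], [0.632, 0.4776], [0.6394, 0.3149]]
sander [[0.447, 0.251]]
ring [[0.7063, -0.1582]]
pick [[0.303, -0.2844], [0.4369, -0.256]]
chute legs s [[0.4386, 0.3463], [0.6244, 0.3478]]
mould crop centre [0.60700903 0.1132892  0.03      ] stage [ 0.55606832 -0.29584498  0.015     ]
(550, 802, 3) (275, 401, 3)
(395, 245) [0.6439 0.1395 0.0309]
(250, 230) [ 0.4053 -0.0514  0.0086]
(190, 347) [ 0.5567 -0.296   0.0162]
(200, 335) [ 0.5477 -0.2687  0.0152]
(410, 112) [0.4444 0.3829 0.1226]
(440, 85) [0.4494 0.4734 0.159 ]
(470, 160) [0.628  0.3743 0.1118]
(505, 125) [0.5531 0.6611 0.0084]
```

View pics/ortho.png

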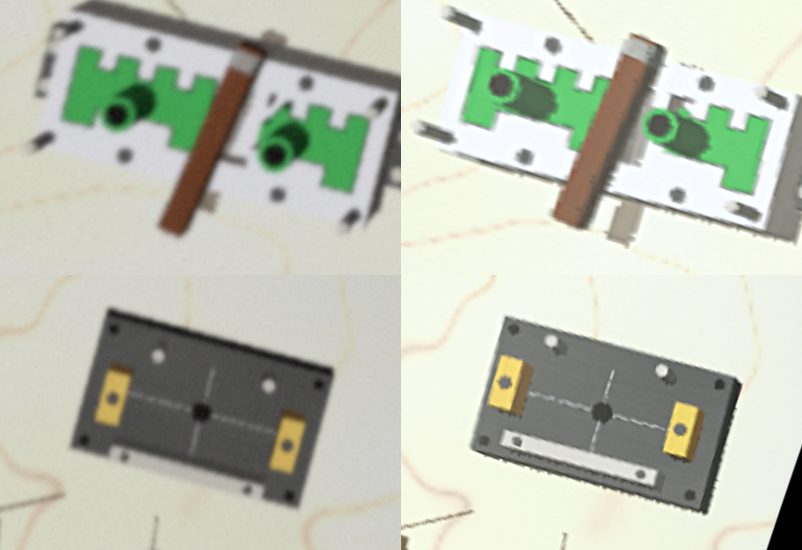

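The ortho crops show the sound casting in the +y cavity, with its hub near world (0.636,0.161). The short one is in the −y cavity at (0.605,0.037), with bare cavity beside the stick. Both have teeth towards +x. Mould and stage are both at a yaw of about −15°, and the fence is on the −x side. I'll move over the mould now for a closer look.

Run:
```python
from h import *
import pickle
y=np.radians(-25+90)
best=None
for k in (0,np.pi,-np.pi):
    j=r.ik([.60,.09,.25],down(y+k)); print(k,None if j is None else np.round(j,2))
r.movep([.58,.09,.26],down(y)); print(r.get_clock(),r.get_joints().round(2) if hasattr(r.get_joints(),'round') else r.get_joints())
c=r.camera("wrist"); pickle.dump(c,open("w1.pkl","wb")); cv2.imwrite("pics/w1.png",c["frame"])
W,_,M=cloud(c); print("cam",-M.T@np.array(c["tvec"]).ravel())
# stick: brown pixels, height .036-.048
b,g,rr=[c["frame"][...,i].astype(int) for i in range(3)]
s=(W[...,2]>.034)&(W[...,2]<.048)&(rr>g+15)&(rr>b+15); s=cv2.morphologyEx(s.astype(np.uint8),cv2.MORPH_OPEN,np.ones((3,3)))>0
P=W[s]; print("stick n",s.sum(),np.nanmedian(P,0)); 
if s.sum()>50: print(cv2.minAreaRect((P[:,:2]*1000).astype(np.float32)))
h=(W[...,2]>.048)&(W[...,2]<.062)
n,l,st,_=cv2.connectedComponentsWithStats(h.astype(np.uint8))
for i in range(1,n):
    if st[i,4]>80:
        Q=W[l==i]; print("comp",st[i],cv2.minEnclosingCircle((Q[:,:2]*1000).astype(np.float32)),np.median(Q,0).round(4))
```

```text
0 [0.04 0.27 0.39 1.69 0.   0.47]
3.141592653589793 [ 0.04  0.27  0.39  1.69  0.   -2.67]
-3.141592653589793 [ 0.04  0.27  0.39  1.69  0.   -2.67]
2.575 [ 0.04  0.22  0.35  1.7  -0.    0.48]
cam [0.5181497  0.11768334 0.40374254]
stick n 2689 [0.59607644 0.10428268 0.04300445]
((600.6993408203125, 102.66671752929688), (20.98562240600586, 141.00222778320312), 65.8735580444336)
comp [400   0  42  21 225] ((452.0777587890625, 245.81381225585938), 17.394908905029297) [0.4571 0.2351 0.0558]
comp [566 130  20  18 148] ((620.646240234375, 342.6578674316406), 8.59648323059082) [0.618  0.3375 0.0554]
comp [460 167  12  11  90] ((607.0416259765625, 233.35975646972656), 5.038969993591309) [0.6071 0.2329 0.0509]
comp [395 215  28  29 630] ((635.8285522460938, 161.3256378173828), 13.833050727844238) [0.6344 0.1608 0.0572]
comp [272 238  28  29 614] ((605.219970703125, 39.69137954711914), 14.109576225280762) [0.6039 0.0403 0.0573]
```

View pics/w1.png

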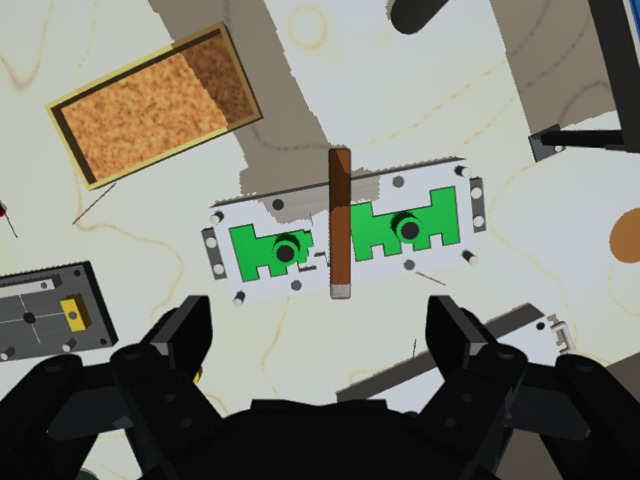

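The wrist view shows the stick from (340,150) to its pad end at (341,297), hubs at (286,252) for the short one and (409,230) for the sound one, and tray corners at (47,107), (225,23), (262,118) and (90,190). The hub spacing measures 125.4 mm against 126. Stick centre is about (0.609,0.099) with yaw −24°. I'll grasp it now.

Run:
```python
from h import *
import pickle
c=pickle.load(open("w1.pkl","rb"))
T=onplane(c,[(47,107),(225,23),(262,118),(90,190)],.022); print("tray",T[:,:2].round(4).tolist(),T.mean(0)); print(onplane(c,[(340,150),(341,298)],.042).round(4).tolist(),[np.linalg.norm(T[i]-T[(i+1)%4]).round(3) for i in range(4)])
q=down(np.radians(65.9))
r.move_gripper(.045)
r.movep([.608,.099,.09],q); r.servo_line([.608,.099,.033],rate=.06)
print("F",np.round(r.get_wrist_force(),1)); r.move_gripper(0.015); print("w",r.get_width(),np.round(r.get_ee_pos(),4),np.round(r.get_wrist_force(),1))
r.servo_line([.608,.099,.12],rate=.12); print("w",r.get_width(),r.get_clock())
tc=(T.mean(0)[:2]+np.array([.4247,-.028]))/2
ty=np.radians(-5)
print(tc, np.round(r.ik([*tc,.12],down(ty)),2))
r.movep([*tc,.10],down(ty)); print("w",r.get_width(),r.get_clock())
c=r.camera("wrist"); cv2.imwrite("pics/w2.png",c["frame"]); pickle.dump(c,open("w2.pkl","wb"))
```

```text
tray [[0.3671, -0.1227], [0.3822, 0.0819], [0.4764, 0.074], [0.4605, -0.1285]] [ 0.42155492 -0.02384613  0.022     ]
[[0.5375, 0.1313, 0.042], [0.6805, 0.0682, 0.042]] [np.float64(0.205), np.float64(0.094), np.float64(0.203), np.float64(0.094)]
F [0.7 0.4 0.4]
w 0.019897667695615906 [0.6087 0.099  0.034 ] [-0.4  0.3  2.6]
w 0.020048269431645786 6.1333
[ 0.42312746 -0.02592307] [-0.22 -0.22 -0.37  1.42  0.    1.44]
w 0.019955927311856945 7.05
```

View pics/w2.png

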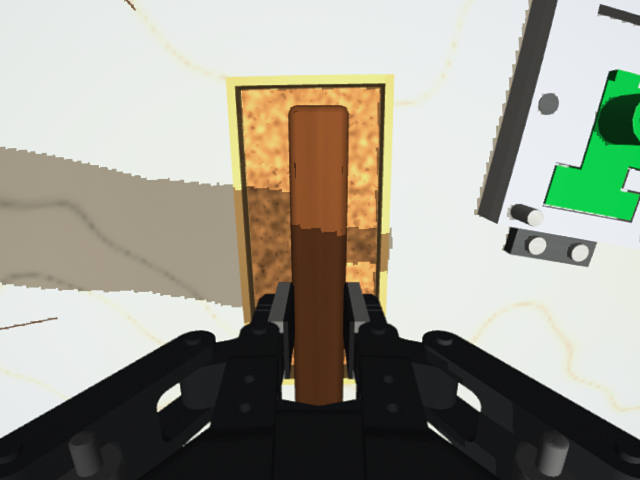

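The stick is held and aligned with the tray, centred across it at column 318 between walls at 240 and 385. I'll place it, then go over the stage to measure it.

Run:
```python
from h import *
import pickle
p=r.get_ee_pos(); x,y=p[0],p[1]
r.servo_line([x,y,.0105],rate=.07); print("F",np.round(r.get_wrist_force(),1))
r.move_gripper(.042); r.hold(.2)
r.servo_line([x,y,.10],rate=.15); print(r.get_clock())
r.movep([.52,-.29,.24],down(np.radians(75-180) if False else np.radians(75)))
c=r.camera("wrist"); cv2.imwrite("pics/w3.png",c["frame"]); pickle.dump(c,open("w3.pkl","wb"))
s=r.camera("scene"); pickle.dump(s,open("s2.pkl","wb"))
b,g,rr=[s["frame"][...,i].astype(int) for i in range(3)]
print(r.get_clock(),r.get_joints())
im=np.hstack([c["frame"],cv2.resize(s["frame"][170:290,190:350],(640,480))]); im=cv2.resize(im,(800,300)); cv2.imwrite("pics/w3b.png",np.vstack([cv2.resize(c["frame"],(640,480))[:340], cv2.resize(s["frame"][180:275,200:340],(640,260)) if False else cv2.resize(s["frame"][185:270,190:350],(640,255))]))
```

```text
F [-1.   0.  -1.4]
9.8167
11.5 [-6.20437540e-01  2.38251681e-01  3.26841532e-01  1.66043402e+00
  1.47978116e-04 -3.59203689e-01]
```

View pics/w3b.png

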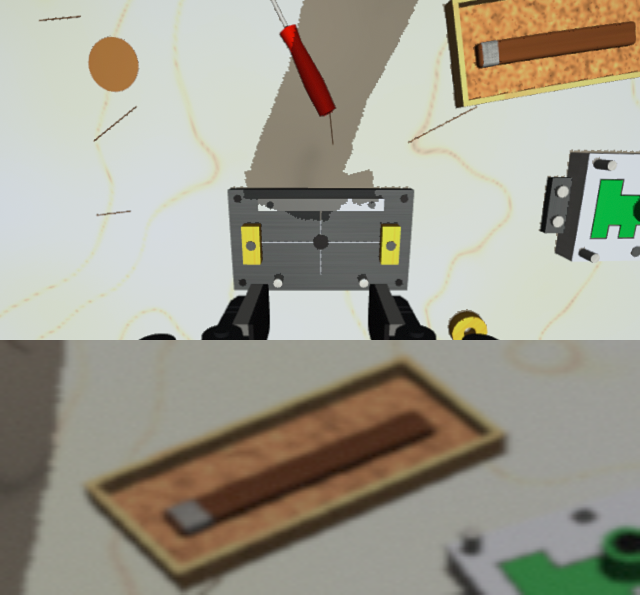

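The stick lies flat and centred in the tray (scene crop), with its pad at (190,515). In the wrist view the stage hole is at (320,242), the brass screws at (251,245) and (391,245), and the fence runs along the row-204 side, which is −x. Next is the short casting, while I compute the stage and chute positions.

Run:
```python
from h import *
import pickle
c=pickle.load(open("w3.pkl","rb")); s=pickle.load(open("s2.pkl","rb"))
W,_,_=cloud(c)
g=cv2.cvtColor(c["frame"],cv2.COLOR_BGR2GRAY)
sub=g[230:254,308:333]; n,l,st,ce=cv2.connectedComponentsWithStats((sub<45).astype(np.uint8)); i=1+np.argmax(st[1:,4]); hole=ce[i]+[308,230]; print("hole px",hole,st[i])
hw=onplane(c,[hole],.015)[0]; print("hole",hw.round(4), "depth z near",np.nanmedian(W[225:235,290:310,2]).round(4))
hsv=cv2.cvtColor(c["frame"],cv2.COLOR_BGR2HSV); m=((hsv[...,0]>20)&(hsv[...,0]<35)&(hsv[...,1]>150)).astype(np.uint8)
n,l,st,ce=cv2.connectedComponentsWithStats(m)
B=[]
for i in range(1,n):
    if st[i,4]>200 and 200<ce[i][1]<290:
        w=onplane(c,[ce[i]],.029)[0]; B.append(w); print("brass",ce[i].round(1),st[i],w.round(4))
B=sorted(B,key=lambda w:w[1]); d=B[1]-B[0]; print("mid",(B[0]+B[1])/2,"len",np.linalg.norm(d[:2]),"yaw",np.degrees(np.arctan2(d[1],d[0]))-90)
e=onplane(c,[(262,204),(380,203)],.029); print("fence ends",e.round(4),"perp yaw",np.degrees(np.arctan2(*(e[1]-e[0])[1::-1]))-90)
print("chute -y corners z.155",onplane(s,[(398,105),(463,155)],.155).round(3).tolist(),"+y z.19",onplane(s,[(440,80),(507,120)],.19).round(3).tolist())
yaw=np.radians(75.8)
r.movep([.605,.0395,.11],down(yaw)); r.servo_line([.605,.0395,.032],rate=.08)
print("F",np.round(r.get_wrist_force(),1)); r.move_gripper(.02); print("w",r.get_width(),np.round(r.get_ee_pos(),4))
r.servo_line([.605,.0395,.12],rate=.1); print("w",r.get_width(),np.round(r.get_wrist_force(),2),r.get_clock())
for k in (.2,.24): print(r.ik([.541,.41,k],down(np.radians(90))))
c=r.camera("wrist"); pickle.dump(c,open("w4.pkl","wb"))
cv2.imwrite("pics/w4.png",c["frame"])
```

```text
hole px [316.81818182 245.45454545] [ 7 13  5  5 11]
hole [ 0.5594 -0.3022  0.015 ] depth z near 0.0161
brass [251.2 243.9] [241 225  21  39 634] [ 0.5365 -0.3651  0.029 ]
brass [389.3 243.8] [380 225  20  39 639] [ 0.5727 -0.2293  0.029 ]
mid [ 0.55461504 -0.29720466  0.029     ] len 0.14060931354858197 yaw -14.944903197364724
fence ends [[ 0.5001 -0.3422  0.029 ]
 [ 0.5293 -0.2294  0.029 ]] perp yaw -14.506537328210271
chute -y corners z.155 [[0.435, 0.346, 0.155], [0.631, 0.33, 0.155]] +y z.19 [[0.462, 0.45, 0.19], [0.643, 0.452, 0.19]]
F [-0.   0.4  0.3]
w 0.0267952761919773 [0.606  0.0395 0.0333]
w 0.026086622036477027 [ 0.57  0.05 -0.28] 15.3083
[0.54979462 0.46591979 0.53632    1.64119654 0.         0.54979462]
[0.54979462 0.48618174 0.64416359 1.72877818 0.         0.54979462]
```

View pics/w4.png

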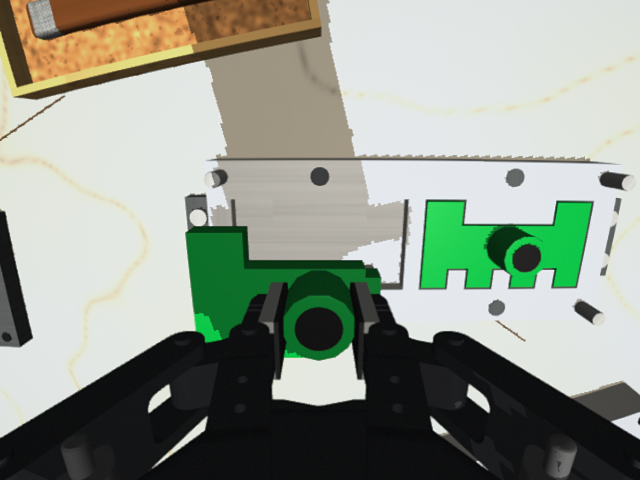

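The short casting is held (width 26 mm), with its missing end towards +y. I'll carry it over the chute mouth and release it.

Run:
```python
from h import *
import pickle
q=down(np.radians(88))
r.servo_line([.605,.0395,.25],rate=.2)
r.movep([.541,.41,.25],q); r.servo_line([.541,.41,.222],rate=.1); print("w",r.get_width(),r.get_clock())
a=r.camera("scene")
r.move_gripper(.06); r.hold(.5); b=r.camera("scene")
r.servo_line([.541,.41,.26],rate=.2)
r.movep([.6355,.1612,.20],down(np.radians(75.8)))
b=r.camera("scene"); d=r.camera("side"); print(r.get_clock())
cr=lambda f:cv2.resize(f[60:220,370:570],(400,320))
im=np.hstack([cr(a["frame"]),cr(b["frame"])]); cv2.imwrite("pics/drop.png",np.clip(im*1.4,0,255).astype(np.uint8))
W,_,_=cloud(b); f=b["frame"].astype(int); m=(f[...,1]>f[...,0]+30)&(f[...,1]>f[...,2]+30)&(W[...,1]>.4); print("green",m.sum(),np.nanmedian(W[m],0) if m.any() else 0)
```

```text
w 0.02617508692295398 17.9917
20.5167
green 32 [0.52555207 0.51841687 0.01828069]
```

View pics/drop.png

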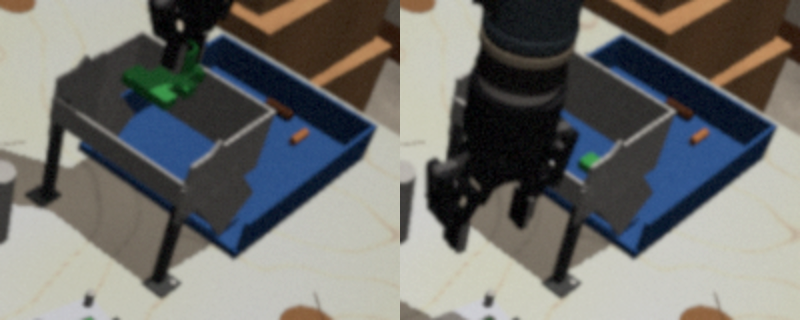

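The right panel shows the short casting gone from the mouth, with a green fragment at z=0.018, about 0.118 m down-chute, so it is on the tray floor. I'll recheck that once the arm is away. Now the sound casting.

Run:
```python
from h import *
import pickle
yaw=np.radians(75.8); x,y=.6355,.1612
c=pickle.load(open("w3.pkl","rb")); print("hole click",onplane(c,[(320.5,241.5)],.015).round(4))
r.move_gripper(.045)
r.servo_line([x,y,.032],rate=.1); print("F",np.round(r.get_wrist_force(),1))
r.move_gripper(.02); print("w",r.get_width(),np.round(r.get_ee_pos(),4))
r.servo_line([x,y,.12],rate=.08); r.hold(.2); print("w",r.get_width(),np.round(r.get_wrist_force(),2))
q=down(np.radians(75.1)); t=[.5552,-.297]
r.servo_line([x,y,.15],rate=.15)
r.movep([*t,.15],q); r.servo_line([*t,.058],rate=.08); r.hold(.2)
print("w",r.get_width(),np.round(r.get_ee_pos(),4),r.get_clock())
c=r.camera("wrist"); pickle.dump(c,open("w5.pkl","wb")); s=r.camera("scene"); pickle.dump(s,open("s5.pkl","wb"))
d=r.camera("side"); pickle.dump(d,open("d5.pkl","wb"))
cv2.imwrite("pics/w5.png",np.vstack([cv2.resize(c["frame"],(480,360)),cv2.resize(d["frame"][320:470,330:530],(480,240)) ])) 
f=c["frame"].astype(int)
f=s["frame"].astype(int);W,_,_=cloud(s)
m=(f[...,1]>f[...,0]+30)&(f[...,1]>f[...,2]+30)&(W[...,1]>.4); print("short",m.sum(),np.nanmedian(W[m],0) if m.any() else 0)
```

```text
hole click [[ 0.5562 -0.2973  0.015 ]]
F [ 0.4 -0.1 -0.4]
w 0.02583280827671354 [0.6362 0.1613 0.033 ]
w 0.026216229521693547 [ 0.71  0.51 -1.03]
w 0.025921396194611573 [ 0.5556 -0.2973  0.0587] 27.9417
short 32 [0.52540152 0.51809035 0.01771087]
```

View pics/w5.png

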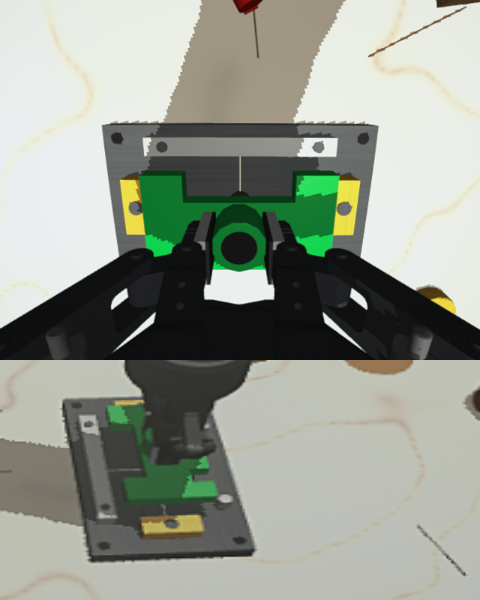

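The casting is held level with its feet to the fence, and it is centred between the brass stops (columns 139–339 against 120–360). I'll work out the gap to the fence from the same picture.

Run:
```python
from h import *
import pickle
c=pickle.load(open("w5.pkl","rb")); s=pickle.load(open("s5.pkl","rb"))
f=c["frame"]; cv2.imwrite("pics/w5c.png",cv2.resize(f[160:300,130:510],(760,280),interpolation=cv2.INTER_CUBIC))
hsv=cv2.cvtColor(f,cv2.COLOR_BGR2HSV); gm=(hsv[...,0]>50)&(hsv[...,0]<75)&(hsv[...,1]>120)
W,_,_=cloud(c)
t=np.radians(-14.9); ex=np.array([np.cos(t),np.sin(t)]); ey=np.array([-np.sin(t),np.cos(t)]); C=np.array([.5552,-.297])
def loc(P): d=P[...,:2]-C; return np.stack([d@ex,d@ey],-1)*1000
top=gm&(W[...,2]>.045)&(W[...,2]<.062); print("top z",np.nanmedian(W[top],0),top.sum())
L=loc(W)
print("top extents x,y pct",np.percentile(L[top],[.5,1,99,99.5],axis=0).round(1).tolist())
# foot edge slope: per-column topmost green
E=[]
for u in list(range(195,240))+list(range(398,445)):
    v=np.where(top[:,u])[0]
    if len(v): E.append(L[v[0],u])
E=np.array(E); k=np.polyfit(E[:,1],E[:,0],1); print("foot edge x at y=0",k[1].round(2),"slope deg",np.degrees(k[0]).round(2),"resid",np.std(E[:,0]-np.polyval(k,E[:,1])).round(2))
fe=(W[...,2]>.024)&(W[...,2]<.034)&(hsv[...,1]<60)&(L[...,0]<-25)&(L[...,0]>-60)&(abs(L[...,1])<65)
print("fence pct",np.percentile(L[fe],[1,50,99],axis=0).round(1).tolist(),fe.sum())
h=gm|(g:=cv2.cvtColor(f,cv2.COLOR_BGR2GRAY)<60)
hub=(W[...,2]>.076)&(W[...,2]<.09)&(abs(L[...,0])<25)&(abs(L[...,1])<13.5)
print("hub",cv2.minEnclosingCircle(L[hub&gm].astype(np.float32)),np.nanmedian(W[hub&gm],0))
```

```text
top z [ 0.54562189 -0.29487798  0.05669975] 15599
top extents x,y pct [[-29.4, -56.2], [-29.4, -55.8], [28.1, 54.5], [29.5, 54.9]]
foot edge x at y=0 -29.24 slope deg 0.0 resid 0.14
fence pct [[-47.2, -60.6], [-41.5, 1.1], [-35.0, 61.0]] 6833
hub ((1.031181812286377, 0.8485537171363831), 15.34511661529541) [ 0.55093469 -0.295991    0.08263642]
```

View pics/w5c.png

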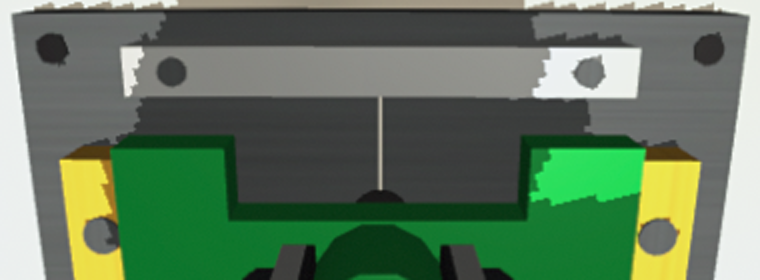

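The feet are 5.8 mm from the fence (nominal 6), y is centred within about 1 mm, and the slope is 0.0°. I'll lower, release and check.

Run:
```python
from h import *
import pickle
t=[.5552,-.297]
r.servo_line([*t,.034],rate=.05)
for z in (.0315,.030,.029,.028):
    r.servo_line([*t,z],rate=.02); r.hold(.1); F=r.get_wrist_force(); print(z,np.round(r.get_ee_pos(),4),np.round(F,1))
    if F[2]>3: break
r.move_gripper(.045); r.hold(.2)
r.servo_line([*t,.12],rate=.1); 
r.movep([.50,-.283,.24],down(np.radians(75.1))); r.hold(.2)
c=r.camera("wrist"); pickle.dump(c,open("w6.pkl","wb")); print(r.get_clock())
f=c["frame"]; hsv=cv2.cvtColor(f,cv2.COLOR_BGR2HSV); gm=(hsv[...,0]>50)&(hsv[...,0]<75)&(hsv[...,1]>120); W,_,_=cloud(c)
a=np.radians(-14.9); ex=np.array([np.cos(a),np.sin(a)]); ey=np.array([-np.sin(a),np.cos(a)])
L=np.stack([(W[...,:2]-t)@ex,(W[...,:2]-t)@ey],-1)*1000
top=gm&(W[...,2]>.02)&(W[...,2]<.035)&(abs(L[...,0])<50)&(abs(L[...,1])<80); print("top z",np.median(W[top],0),np.percentile(W[top][:,2],[5,95]),np.percentile(L[top],[.5,1,99,99.5],axis=0).round(1).tolist())
fe=(W[...,2]>.024)&(W[...,2]<.034)&(hsv[...,1]<60)&(L[...,0]<-31)&(L[...,0]>-60)&(abs(L[...,1])<65); print("fence",np.percentile(L[fe],[1,99],axis=0).round(1).tolist())
s=r.camera("scene"); fs=s["frame"]
ys,xs=np.where(top); y0,x0=max(ys.min()-50,0),max(xs.min()-50,0)
A=cv2.resize(f[y0:y0+180,x0:x0+300],(780,300) if False else (500,300)); B=cv2.resize(fs[60:260,190:570],(500,263))
cv2.imwrite("pics/w6.png",np.vstack([A,np.clip(B*1.4,0,255).astype(np.uint8)]))
```

```text
0.0315 [ 0.5553 -0.2971  0.0318] [-0.7 -0.4 -0.3]
0.03 [ 0.5553 -0.297   0.03  ] [-0.4  0.7  0.1]
0.029 [ 0.5552 -0.2971  0.03  ] [-2.6  1.8  5.7]
32.225
top z [ 0.55427288 -0.29650149  0.02808393] [0.02627894 0.02940388] [[-29.7, -56.4], [-29.6, -55.9], [29.9, 54.6], [30.1, 55.0]]
fence [[-47.3, -60.9], [-35.5, 60.9]]
```

View pics/w6.png

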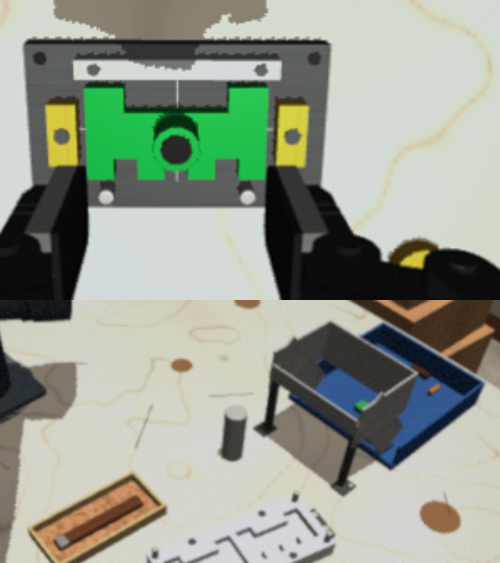

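The sound casting sits flat, with its feet edge at −29.7 and the fence at −35.5 (gap 5.8 mm). Its y extents are symmetric to about 0.7 mm and it is square. The stick is fine in the tray. The short casting is mostly hidden behind the chute, so I'll take one look from above its tray.

Run:
```python
from h import *
import pickle
for p in ([.50,.43,.35],[.46,.43,.33],[.45,.42,.30]):
    try:
        r.movep([.50,-.1,.33],down(np.radians(30))); r.movep(p,down(0)); print("at",p); break
    except r.MotionError as e: print(e)
c=r.camera("wrist"); print(r.get_clock(),np.round(r.get_joints(),2)); cv2.imwrite("pics/w7.png",c["frame"])
W,_,_=cloud(c); f=c["frame"].astype(int); m=(f[...,1]>f[...,0]+30)&(f[...,1]>f[...,2]+30)&(W[...,1]>.4)
if m.any(): print(m.sum(),np.nanpercentile(W[m],[1,50,99],axis=0).round(3).tolist())
```

```text
at [0.5, 0.43, 0.35]
35.2583 [ 0.61  0.55  0.97  1.99 -0.    2.18]
2073 [[0.516, 0.508, 0.008], [0.546, 0.539, 0.018], [0.574, 0.589, 0.046]]
```

View pics/w7.png

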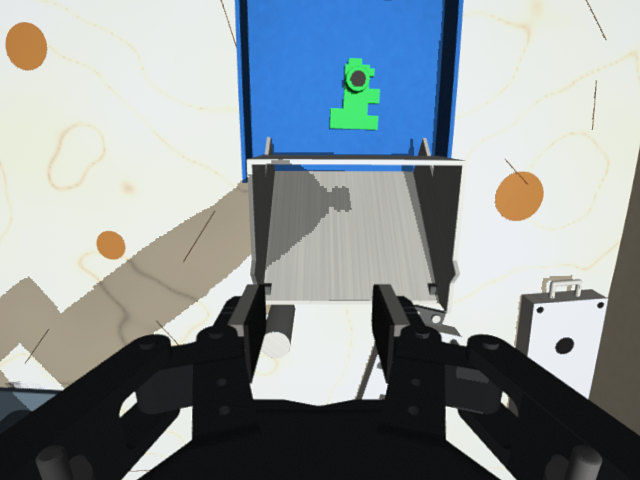

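The short casting lies flat on the blue tray floor, hub at (358,78), at roughly world (0.55,0.575), well inside the tray. I'll hand in.

```bash
python3 -c "
from rig import r
r.hold(.3); print(r.finish_job(), r.get_clock())"
```

```text
the job is handed in; nothing more can be done
the job is handed in; nothing more can be done
```

The job is done and handed in, at about 36 s of the 67 s allowed; the rig reports no verdict.

- **Stick:** It went from the mould into the tool tray first. The last pictures show it flat and about centred there.
- **Short casting:** I released it over the chute. It lies flat on the blue tray floor, about 0.17 m beyond the mouth's centre.
- **Sound casting:** I lifted it level and set it down gently on the drilling stage.
  - It sits hub up with its feet to the fence, and the fence gap measured 5.8 mm against 6 nominal.
  - Its offset along the stage's y is under about 1 mm. It was square to within about 0.5° just before lowering and looked square after release.
- **Bystanders:** I kept the arm clear of the sander, ring and pick and saw no sign that they moved. I did not re-measure their positions.
- **Disagreements:** The cameras differed by 1–2 mm on absolute positions, within their calibration, so I used the wrist camera for the final placing. One automatic fix on the stage's centre hole picked the wrong spot, about 6 mm off, and I discarded it. No other check failed.

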